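# Put a board carrier in the sloping rest under the bench magnifier

### The job

Set the board in its grey carrier up for inspection: swing the bench magnifier's lens arm well clear of the sloping rest, slide the carrier, chamfered end first and board side up, down between the rest's two guides until it is fully home against the stop, and let go of it. Then swing the lens back so that it is centred over the carrier, and leave it there. Leave the loose bare board, the flux bottle, the side cutters and the wick reel where they are.

Things in the scene. Friction and masses are not known exactly. Their poses are not given: they have to be found in the camera images.
- lens_arm (a joint): Hinge of the magnifier's lens arm about its upright post; rad, 0 when the arm points along the -x axis of magnifier, growing anticlockwise seen from above, stops at -1.8 and 1.8. It stays where it is left (about 0.12 N m of friction).
- magnifier: Bench magnifier, fixed to the bench: round grey foot 92 mm across and 30 mm high, steel post 18 mm thick up to a grey hub (34 mm across, top 231 mm above the bench). Origin on the post's axis at the bench, z up. From the hub a steel tube 12 mm thick runs level at 212 mm height to a black block 26 mm long, which carries an upright knob and, beyond it, the lens.
- lens (a point): Centre of the round lens, 170 mm from the post's axis: glass in a white ring 108 mm across, from 196 to 213 mm above the bench.
- lens_knob (a point): Middle of the upright black finger knob on the lens arm, 105 mm from the post's axis: 14 mm thick, its free part from 228 to 260 mm above the bench (this point at 246 mm); the block under it (26 x 20 mm) has its top at 222 mm.
- magnifier_post (a point): Point on the post's axis, the hinge axis, 200 mm above the bench.
- rest: Sloping aluminium board rest, fixed to the bench, foot 128 x 86 mm. Origin at the bench under the middle of a carrier that is home. Its slope faces the body's -x and rises at 30 degrees towards +x: up the slope is (0.866, 0, 0.5) in its frame, off the slope (-0.5, 0, 0.866). The carrier is slid in from the upper end; home, its upper half stands free of the guides on a spine 36 mm wide.
- rest_stop (a point): Point at the rest's foot stop where the middle of the carrier's nose (underside) stands when home; 30 mm above the bench. From here two channel guides, 63 mm apart inside and 12 mm high (for the 60 x 10 mm carrier), run 60 mm up the slope; the last 10 mm splay outward and upward as a mouth, their lips reach 5 mm inward over the carrier's edges.
- rest_top (a point): Point 120 mm up the slope from rest_stop, where the middle of the carrier's tail (underside) stands when home; 90 mm above the bench.
- rest_view (a point): Point over the middle of the rest, 12 mm off the carrier's underside, that the lens is to stand over.
- carrier: Grey carrier plate 120 x 60 x 10 mm, 0.15 to 0.3 kg, lying flat, left or right, with a green relay board (62 x 40 mm, top at 24 mm) fixed in its middle. Origin: middle of the underside, z up, x along it: nose with two cut-off corners at x = -60 mm, square tail with a 10 mm tab at +60 mm. Stiffener bars 24 mm high stand along its long edges, 60 mm apart outside, from x = 14 to 58 mm.
- carrier_nose (a point): Middle of the carrier's nose edge, at the underside.
- carrier_tail (a point): Middle of the carrier's tail edge (without the tab), at the underside.
- loose_board: Bystander: bare populated circuit board on nylon feet, 76 x 86 x 20 mm, lying where the carrier does not. Origin at the middle of its underside.
- flux_bottle: Bystander: small bottle with a needle, 36 mm across, 98 mm high, upright. Origin at the middle of its underside.
- side_cutters: Bystander: side cutters with green handles, 39 x 152 x 11 mm, lying. Origin at the middle of the underside, y along the length.
- wick_reel: Bystander: small blue reel of wick, 40 x 63 x 12 mm, lying. Origin at the middle of its underside.

How it is judged (in metres and radians):
On the way, in this order (a step that is already met when the one before it is completed fails the run):
1. the lens is swung well clear of the rest (horizontal distance between lens and rest_view above 0.13 m), for 0.2 s.
2. the carrier is fully home in the rest and let go of, with the lens still clear (distance between carrier_nose and rest_stop below 0.007 m and distance between carrier_tail and rest_top below 0.008 m and contact force between the fingers and carrier below 0.2 N and horizontal distance between lens and rest_view above 0.13 m), for 0.3 s.
At the end, for the whole second after the job is handed in: The carrier lies home in the rest, nose against the stop (nose within 7 mm and tail within 8 mm of their places), at rest; the lens stands still with its centre within 25 mm, seen from above, of the point over the middle of the rest (distance between carrier_nose and rest_stop below 0.007 m and distance between carrier_tail and rest_top below 0.008 m and horizontal distance between lens and rest_view below 0.025 m and linear speed of carrier below 0.02 m/s and velocity of joint lens_arm between -0.05 and 0.05 rad/s); the robot touches nothing.
It fails at once if the loose board is moved more than 30 mm from its place (distance of loose_board from where it was at the start of the episode above 0.03 m).
It fails at once if the flux bottle is moved more than 30 mm from its place (distance of flux_bottle from where it was at the start of the episode above 0.03 m).
It fails at once if the pair of side cutters is moved more than 30 mm from its place (distance of side_cutters from where it was at the start of the episode above 0.03 m).
It fails at once if the wick reel is moved more than 30 mm from its place (distance of wick_reel from where it was at the start of the episode above 0.03 m).
It also fails if it takes over 69 s, if anything falls off the work surface, if the arm or the gripper's body presses on something with over 40 N, if the wrist force passes 120 N, or if a joint passes its speed limit or range.

### The arm

A 6-joint arm with a two-finger parallel gripper is mounted at the origin on a cart in front of the work surface, level with it; the furniture and walls round the work are solid. World frame = base frame: x ahead of the robot, y to its left, z up, the work surface at z = 0. Lengths are in mm, angles in rad, forces in N, time in s.
With the tool pointing down it reaches from about 275 to 750 mm from the base axis. Payload 10.2 kg.
Tool frame: the origin (TCP) lies between the finger pads; the fingertips stand 19 mm ahead of it and the grasp point (between the pads) is the TCP; z points along the fingers, y is the line along which they close (so a half turn about z gives the same grasp; the last joint's range is limited). The gripper opens to 85 mm and grips with 20 to 120 N. Pads are 22 mm wide; open, the fingers measure 114 mm over their backs; the gripper's body (76 mm by 85 mm) begins 54 mm behind the grasp point. The pads swing forward as they close: fully open they stand 13 mm farther back than shut.
Start: joints at [-1.468, 0.313, 1.498, -0, 1.331, -0.223], TCP at [168.022, -497.393, 250.294] pointing down, gripper open.
Joint ranges: [-2.94, 2.94], [-0.97, 2.17], [0.19, 2.56], [-1.23, 4.37], [0.02, 3.11], [-2.88, 2.88]. Speed limits (rad/s): [2.39, 2.39, 3.01, 3.14, 3.14, 3.14].

### API

Orientations are given as a unit quaternion [w, x, y, z].
In Python, from rig import sense, capture, finish_job gives the robot as it stands. The module is installed in compiled form; this text tells all that it offers.
- The arm moves only by the tool move_arm, never from a script. Its argument "moves" is a list of rows, each an object with "turn": the turn, a rotation vector about the tool's x, y, z in rad, a list of three; "translation": the shift along the tool's x, y, z in mm, a list of three; "hand": the opening, from 0 (shut) to 1 (fully open). In form: [{"turn": [wx, wy, wz], "translation": [x, y, z], "hand": hand}, ...]. A call has 1 to 10 rows; each row shifts and turns the commanded pose from where the row before left it, along the tool's axes as they then stand; what a row does not reach is not made up. A row lasts 1/12 s, in which the tool goes at most 41.7 mm and 7.16 degrees, less where a joint would pass 70% of its speed; a pose out of reach is approached as far as the arm can. A call with a gripper value outside its range is refused whole. The fingers move at their own pace and stop on an object; "grip_force" is the grip in N (left out, the last holds). Time passes only in rows, so rows that do not move let the fingers close. It gives the time, the measured TCP pose, the force, the opening and the grip force at its end, in the units of the state.
- sense(): the state, without advancing time (a new reading comes with each control period).
- capture(name): name is "scene" or "top"; returns a dict with "image" (420x560x3 uint8, blue, green, red), "z_map" (420x560 float32, mm along the optical axis (not along the pixel's ray), 0 where there is no reading), "vertical_fov" (degrees; the focal length in pixels is half the picture's height over the tangent of half this angle, whatever the lens; pixels are square), "cx", "cy" (the principal point, pixels), "R" (3x3) and "t" (3): a world point X has camera coordinates R X + t. Camera axes: x right, y down, z forward; pixel columns grow to the right and rows downward; lengths in mm; the calibration is good to about 2 mm. A picture is of the moment at which its call begins.
- finish_job(): hands the job in; it is judged then, once.
The state is a dict: "time_s": time; "joints": joint angles; "dq": joint speeds; "tau": joint torques, N m; "eef_pos": TCP position; "ee_rot": TCP orientation; "force": force on the tool from outside, world axes, zero at the start; "wrist_torque": the same for the moment, N m; "grip_width": opening from 0.0 (shut) to 1.0 (fully open); "grip_force": force on a finger pad.
Only numpy, scipy, OpenCV 4.12 (cv2) and the standard library are available. Lean on these libraries where they do the work, as an engineer would, in place of code of your own. Each camera call takes 0.05 s, during which the arm holds its last target. There are 200 camera calls.

## Working session

There is one attempt and no reset: what is moved stays moved. The work goes in short steps, Python scripts to look and compute and a tool call to move; the robot and the scene stay as the last step left them, time stands still between calls to the robot, and variables do not carry over. Pictures are saved under pics/ and viewed, at most 10 in all, crops included, and the job is handed in when it is done.

Besides the shell and the picture viewer there is one more tool, called after "Emit:" by a JSON object that holds its "fn" and its "kwargs". move_arm: Moves the arm, as the interface text tells. Its arguments: {"type":"object","properties":{"moves":{"type":"array","items":{"type":"object","properties":{"turn":{"type":"array","items":{"type":"number"}},"translation":{"type":"array","items":{"type":"number"}},"hand":{"type":"number"}}}},"grip_force":{"type":"number"}},"required":["moves"]}

```bash
mkdir -p pics
cat > h.py <<'E'
import numpy as np, cv2
from rig import sense, capture
def pts(c):
    im=c["image"];h,w=im.shape[:2];f=h/2/np.tan(np.radians(c["vertical_fov"])/2)
    v,u=np.mgrid[0:h,0:w];z=c["z_map"]
    P=np.stack([(u-c["cx"])/f*z,(v-c["cy"])/f*z,z],-1)
    return (P-np.array(c["t"]))@np.array(c["R"])   # R^T (P-t)
def ray(c,u,v,zp):
    f=c["image"].shape[0]/2/np.tan(np.radians(c["vertical_fov"])/2)
    R=np.array(c["R"]);C=-R.T@np.array(c["t"]);d=R.T@np.array([(u-c["cx"])/f,(v-c["cy"])/f,1])
    return C+d*(zp-C[2])/d[2]
E
python3 - <<'E'
from h import *
import pickle
for n in("scene","top"):
    c=capture(n);cv2.imwrite(f"pics/{n}0.png",c["image"]);pickle.dump(c,open(n+"0.pkl","wb"))
    print(n,c["vertical_fov"],c["cx"],c["cy"],-np.array(c["R"]).T@np.array(c["t"]),np.array(c["R"]).round(2).tolist())
print(sense())
E
```

```text
scene 49.28192690113905 280.3358726470563 206.81457133793916 [ -19.48779415 1013.86603539  877.33022662] [[-0.84, -0.55, 0.0], [-0.31, 0.48, -0.82], [0.45, -0.69, -0.57]]
top 50.72901704336229 279.51543184307536 201.00567735653905 [ 421.27821781  126.4800182  1189.86824361] [[-0.0, -1.0, 0.01], [-1.0, 0.0, -0.1], [0.1, -0.01, -1.0]]
{'time_s': 0.1, 'joints': array([-1.46840684e+00,  3.13442454e-01,  1.49837123e+00, -8.74324586e-06,
        1.33101239e+00, -2.23420590e-01]), 'dq': array([ 0.00085974, -0.00124949, -0.00220827, -0.00039509, -0.00110739,
       -0.00063684]), 'tau': array([ 2.99748950e-03, -4.12895429e+01, -2.60140979e+01, -1.32220566e-04,
        3.03130590e-03,  3.19299591e-05]), 'eef_pos': array([ 167.99404939, -497.17144855,  249.76371237]), 'ee_rot': array([-6.15840444e-04,  9.86759936e-01,  1.62186462e-01,  3.30597898e-05]), 'force': array([ 0.23423739, -0.25508825, -0.70259348]), 'wrist_torque': array([-0.0222653 , -0.02909925, -0.0182457 ]), 'grip_force': 0.0, 'grip_width': 0.9954398112514289}
```

View pics/scene0.png

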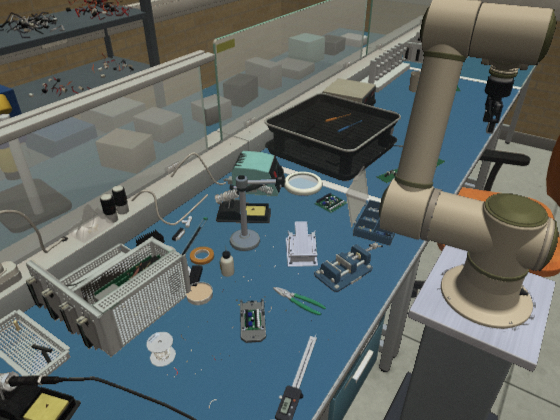

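View pics/top0.png

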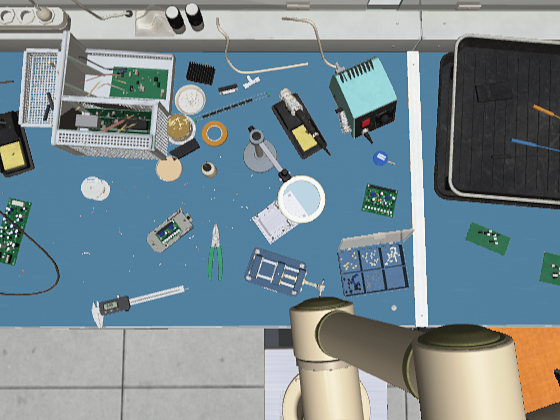

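The scene view shows the magnifier post at about (243,210), the lens at (303,183), the rest at (301,243) and the carrier at (253,320). In the top view the post is at (258,135), the lens at (302,200), the rest at (275,222), the carrier at (171,230) and the cutters at (216,252).

Run:
```python
from h import *
import pickle
c=pickle.load(open("top0.pkl","rb"));s=pickle.load(open("scene0.pkl","rb"))
a=cv2.resize(c["image"][120:300,130:350],None,fx=3.6,fy=3.3,interpolation=cv2.INTER_CUBIC)
a=cv2.resize(c["image"][110:270,140:340],None,fx=3.7,fy=3.7,interpolation=cv2.INTER_CUBIC)
b=cv2.resize(s["image"][170:350,200:400],None,fx=3.3,fy=3.3,interpolation=cv2.INTER_CUBIC)
cv2.imwrite("pics/topc.png",a);cv2.imwrite("pics/scenec.png",b)
P=pts(c)
for u,v in [(258,160),(258,135),(284,172),(302,200),(302,177),(270,222),(171,229),(285,195),(262,210),(257,225),(275,240),(200,200)]:print(u,v,P[v,u].round(),c["image"][v,u])
```

```text
258 160 [645. 174.  28.] [154 150 142]
258 135 [662. 166. 230.] [50 50 50]
284 172 [575. 109. 260.] [63 62 64]
302 200 [520.  68. 205.] [226 213 190]
302 177 [571.  68. 211.] [249 250 249]
270 222 [480. 142.  36.] [225 212 209]
171 229 [463. 403.  22.] [107  93  51]
285 195 [531. 106. 207.] [246 241 240]
262 210 [514. 164.   2.] [133 121 116]
257 225 [473. 177.   5.] [219 201 191]
275 240 [433. 129.   6.] [214 196 184]
200 200 [541. 331.   1.] [160 129  82]
```

View pics/topc.png

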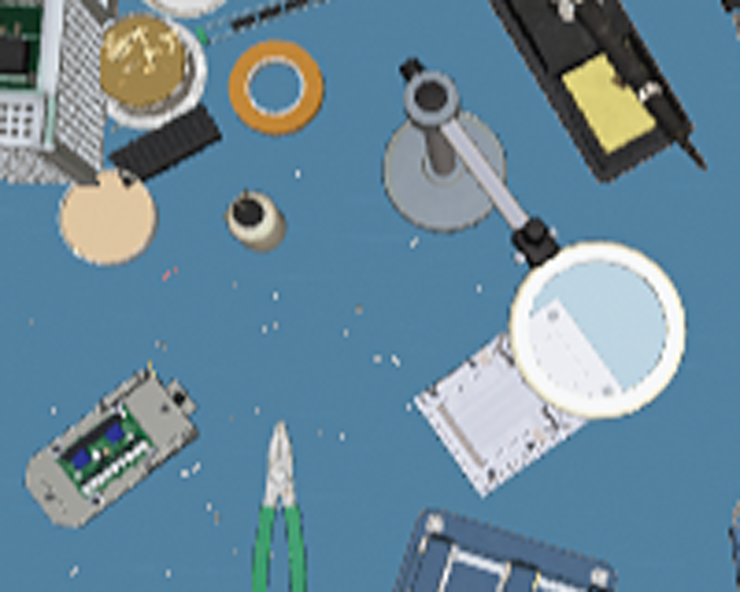

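View pics/scenec.png

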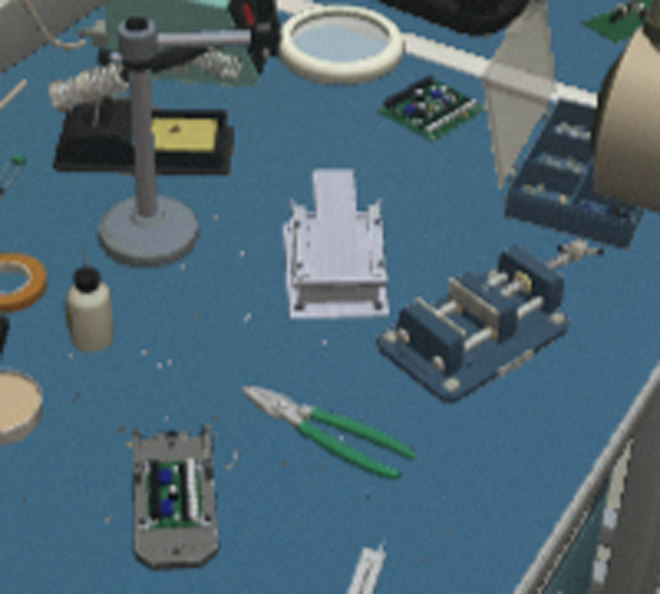

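The crops confirm the geometry. The carrier's nose points left-down in the top view, its tab right-up. The rest's low stop end is also left-down, and its spine runs under the lens. Next I'll measure the knob, hub, lens and carrier.

Run:
```python
from h import *
import pickle
cs={n:pickle.load(open(n+"0.pkl","rb")) for n in("top","scene")}
for n,c in cs.items():
    P=pts(c)
    def near(x,y,r,z0,z1):
        m=(np.hypot(P[...,0]-x,P[...,1]-y)<r)&(P[...,2]>z0)&(P[...,2]<z1)&(c["z_map"]>0);return m
    for nm,a in dict(hub=(660,167,30,226,236),knobtop=(575,109,22,254,266),knob=(575,109,22,230,266),foot=(655,167,60,22,34)).items():
        q=P[near(*a)];
        if len(q):(cx,cy),r=cv2.minEnclosingCircle(q[:,:2].astype(np.float32));print(n,nm,len(q),q.mean(0).round(1),"circ",round(cx,1),round(cy,1),round(r,1))
    q=P[near(520,68,75,205,216)];(cx,cy),r=cv2.minEnclosingCircle(q[:,:2].astype(np.float32));print(n,"lens",len(q),cx,cy,r)
    # carrier
    m=near(463,403,95,5,32).astype(np.uint8);k,l,st,ce=cv2.connectedComponentsWithStats(m)
    i=1+st[1:,4].argmax();q=P[l==i];print(n,"carrier",len(q),cv2.minAreaRect(q[:,:2].astype(np.float32)),"zpct",np.percentile(q[:,2],[5,25,50,75,95]).round(1))
    b=P[near(463,403,120,-10,4)];print("bench z",np.median(b[:,2]))
```

```text
top hub 115 [659.5 170.3 229.2] circ 659.0 169.9 16.6
top knobtop 29 [574.2 108.8 259.2] circ 574.8 109.0 6.5
top knob 42 [573.2 109.1 255.4] circ 574.4 109.0 6.8
top foot 235 [651.6 174.8  24.9] circ 657.2 170.0 39.3
top lens 1472 529.2708740234375 75.22563171386719 61.70161819458008
top carrier 1064 ((456.899658203125, 410.0467834472656), (66.50833129882812, 132.8145751953125), 39.5878791809082) zpct [ 6.4  9.2 11.8 16.6 23.7]
bench z 1.4114082388950506
scene hub 46 [656.8 176.  229.5] circ 658.4 175.5 16.4
scene knobtop 18 [574.  114.  258.4] circ 573.1 111.9 7.9
scene knob 54 [573.8 115.  247.5] circ 573.8 112.3 7.9
scene foot 211 [654.3 178.7  25. ] circ 656.6 176.8 40.2
scene lens 667 528.1099243164062 79.2011489868164 61.276756286621094
scene carrier 986 ((459.9219055175781, 409.49102783203125), (66.61471557617188, 138.57948303222656), 36.47620391845703) zpct [ 7.9 10.4 12.7 17.5 24.4]
bench z 2.379194296569851
```

```bash
cat >> h.py <<'E'
from scipy.spatial.transform import Rotation as Ro, Slerp
def cur():
    s=sense();q=s["ee_rot"];return np.array(s["eef_pos"]),Ro.from_quat([q[1],q[2],q[3],q[0]])
def orient(yyaw,tilt=0,xdir=None):
    """tool y along horizontal yaw yyaw(deg); z down tilted by tilt(deg) towards yaw yyaw-90"""
    a=np.radians(yyaw);t=np.radians(tilt)
    y=np.array([np.cos(a),np.sin(a),0]);h=np.array([np.sin(a),-np.cos(a),0])
    z=np.sin(t)*h-np.cos(t)*np.array([0,0,1]);x=np.cross(y,z)
    return Ro.from_matrix(np.stack([x,y,z],1))
def plan(wps,start=None):
    """wps: (pos,Ro,hand,n). prints rows in tool axes"""
    p,R=start or cur()
    import json;out=[]
    for P,Q,h,n in wps:
        P=np.array(P,float);S=Slerp([0,1],Ro.concatenate([R,Q]));p0=p.copy();R0=R
        for i in range(1,n+1):
            tr=np.round(R.inv().apply(p0+(P-p0)*i/n-p),1);tu=np.round((R.inv()*S(i/n)).as_rotvec(),4)
            p=p+R.apply(tr);R=R*Ro.from_rotvec(tu)
            out.append({"turn":tu.tolist(),"translation":tr.tolist(),"hand":h})
    for i in range(0,len(out),10):print(json.dumps(out[i:i+10]))
E
python3 - <<'E'
from h import *
p,R=cur();O=orient(36)
print((R.inv()*O).as_rotvec())
plan([((300,-300,335),orient(-71.3+50),.6,9),((574,110,300),O,.6,16),((574,110,248),O,.6,4),((574,110,248),O,0,1)])
E
```

```text
[-5.81653707e-04 -1.31089727e-03 -1.87330242e+00]
[{"turn": [-0.0001, -0.0001, -0.097], "translation": [20.9, -16.1, -9.4], "hand": 0.6}, {"turn": [-0.0001, -0.0001, -0.0971], "translation": [22.4, -13.9, -9.5], "hand": 0.6}, {"turn": [-0.0001, -0.0001, -0.097], "translation": [23.6, -11.8, -9.4], "hand": 0.6}, {"turn": [-0.0002, -0.0001, -0.097], "translation": [24.6, -9.4, -9.5], "hand": 0.6}, {"turn": [-0.0001, -0.0, -0.097], "translation": [25.5, -6.9, -9.5], "hand": 0.6}, {"turn": [-0.0001, -0.0001, -0.0971], "translation": [26.0, -4.5, -9.4], "hand": 0.6}, {"turn": [-0.0001, -0.0001, -0.097], "translation": [26.3, -1.9, -9.5], "hand": 0.6}, {"turn": [-0.0001, -0.0001, -0.097], "translation": [26.3, 0.6, -9.5], "hand": 0.6}, {"turn": [-0.0001, -0.0001, -0.097], "translation": [26.2, 3.2, -9.4], "hand": 0.6}, {"turn": [-0.0, 0.0, -0.0625], "translation": [30.1, 6.6, 2.2], "hand": 0.6}]
[{"turn": [-0.0, 0.0, -0.0625], "translation": [29.6, 8.6, 2.2], "hand": 0.6}, {"turn": [-0.0, 0.0, -0.0625], "translation": [29.0, 10.3, 2.2], "hand": 0.6}, {"turn": [-0.0, 0.0, -0.0625], "transla
[... 674 characters left out ...]
"turn": [-0.0, 0.0, -0.0625], "translation": [17.5, 25.3, 2.2], "hand": 0.6}, {"turn": [-0.0, -0.0, -0.0625], "translation": [15.8, 26.5, 2.2], "hand": 0.6}, {"turn": [-0.0, -0.0, -0.0625], "translation": [14.2, 27.3, 2.2], "hand": 0.6}, {"turn": [-0.0, -0.0, -0.0625], "translation": [12.5, 28.2, 2.2], "hand": 0.6}, {"turn": [-0.0, -0.0, -0.0], "translation": [-0.0, 0.0, 13.0], "hand": 0.6}, {"turn": [-0.0, -0.0, -0.0], "translation": [-0.0, 0.0, 13.0], "hand": 0.6}, {"turn": [-0.0, -0.0, -0.0], "translation": [-0.0, 0.0, 13.0], "hand": 0.6}, {"turn": [-0.0, -0.0, -0.0], "translation": [-0.0, 0.0, 13.0], "hand": 0.6}, {"turn": [-0.0, -0.0, -0.0], "translation": [-0.0, 0.0, -0.0], "hand": 0}]
```

Emit:
{"fn": "move_arm", "kwargs": {"moves": [{"turn":[0,0,-0.117],"translation":[0,0,-8],"hand":0.6},{"turn":[0,0,-0.117],"translation":[0,0,-8],"hand":0.6},{"turn":[0,0,-0.117],"translation":[0,0,-8],"hand":0.6},{"turn":[0,0,-0.117],"translation":[0,0,-8],"hand":0.6},{"turn":[0,0,-0.117],"translation":[0,0,-8],"hand":0.6},{"turn":[0,0,-0.117],"translation":[0,0,-8],"hand":0.6},{"turn":[0,0,-0.117],"translation":[0,0,-8],"hand":0.6},{"turn":[0,0,-0.117],"translation":[0,0,-8],"hand":0.6}]}}

```text
time_s: 0.77
eef_pos: [168.0, -497.3, 314.4]
ee_rot: [-0.0, 0.806, 0.592, 0.0]
force: [-0.4, -0.6, 0.0]
grip_width: 0.598
grip_force: 0.0
```

Emit:
{"fn": "move_arm", "kwargs": {"moves": [{"turn":[0,0,-0.117],"translation":[0,0,0],"hand":0.6},{"turn":[0,0,-0.117],"translation":[0,0,0],"hand":0.6},{"turn":[0,0,-0.117],"translation":[0,0,0],"hand":0.6},{"turn":[0,0,-0.117],"translation":[0,0,0],"hand":0.6},{"turn":[0,0,-0.117],"translation":[0,0,0],"hand":0.6},{"turn":[0,0,-0.117],"translation":[0,0,0],"hand":0.6},{"turn":[0,0,-0.117],"translation":[0,0,0],"hand":0.6},{"turn":[0,0,-0.117],"translation":[0,0,0],"hand":0.6}]}}

```text
time_s: 1.43
eef_pos: [168.0, -497.3, 313.9]
ee_rot: [-0.0, 0.452, 0.892, 0.0]
force: [-0.8, -0.8, 0.1]
grip_width: 0.596
grip_force: 0.0
```

Emit:
{"fn": "move_arm", "kwargs": {"moves": [{"turn":[0,0,0],"translation":[12.6,34.3,0],"hand":0.6},{"turn":[0,0,0],"translation":[12.6,34.3,0],"hand":0.6},{"turn":[0,0,0],"translation":[12.6,34.3,0],"hand":0.6},{"turn":[0,0,0],"translation":[12.6,34.3,0],"hand":0.6},{"turn":[0,0,0],"translation":[12.6,34.3,0],"hand":0.6},{"turn":[0,0,0],"translation":[12.6,34.3,0],"hand":0.6},{"turn":[0,0,0],"translation":[12.6,34.3,0],"hand":0.6},{"turn":[0,0,0],"translation":[12.6,34.3,0],"hand":0.6},{"turn":[0,0,0],"translation":[12.6,34.3,0],"hand":0.6},{"turn":[0,0,0],"translation":[12.6,34.3,0],"hand":0.6}]}}

```text
time_s: 2.27
eef_pos: [372.4, -192.4, 314.2]
ee_rot: [-0.0, 0.455, 0.891, 0.0]
force: [-0.4, -0.8, 0.0]
grip_width: 0.601
grip_force: 0.0
```

Emit:
{"fn": "move_arm", "kwargs": {"moves": [{"turn":[0,0,0],"translation":[12.6,34.3,0],"hand":0.6},{"turn":[0,0,0],"translation":[12.6,34.3,0],"hand":0.6},{"turn":[0,0,0],"translation":[12.6,34.3,0],"hand":0.6},{"turn":[0,0,0],"translation":[12.6,34.3,0],"hand":0.6},{"turn":[0,0,0],"translation":[12.6,34.3,0],"hand":0.6},{"turn":[0,0,0],"translation":[12.6,34.3,0],"hand":0.6},{"turn":[0,0,0],"translation":[12.6,34.3,0],"hand":0.6},{"turn":[0,0,0],"translation":[12.6,34.3,0],"hand":0.6},{"turn":[0,0,0],"translation":[12.6,34.3,0],"hand":0.6},{"turn":[0,0,0],"translation":[12.6,34.3,0],"hand":0.6}]}}

```text
time_s: 3.1
eef_pos: [576.3, 111.0, 313.9]
ee_rot: [-0.0, 0.454, 0.891, -0.0]
force: [0.9, -0.2, 0.3]
grip_width: 0.599
grip_force: 0.0
```

```bash
cat >> h.py <<'E'
def disp(P,Q):
    "displacement to P in tool axes of Q (after turn), and turn in current tool axes"
    p,R=cur();print("pos",p.round(1),"turn",(R.inv()*Q).as_rotvec().round(3),"shift now",R.inv().apply(np.array(P)-p).round(1),"after turn",Q.inv().apply(np.array(P)-p).round(1))
E
python3 -c "
from h import *
disp((574,110,248),orient(36))"
```

```text
pos [576.3 111.  313.9] turn [-0.001 -0.    -0.001] shift now [ 0.5 -2.4 65.9] after turn [ 0.5 -2.4 65.9]
```

Emit:
{"fn": "move_arm", "kwargs": {"moves": [{"turn":[0,0,0],"translation":[0,-1,17],"hand":0.6},{"turn":[0,0,0],"translation":[0,-1,17],"hand":0.6},{"turn":[0,0,0],"translation":[0,0,17],"hand":0.6},{"turn":[0,0,0],"translation":[0,0,15],"hand":0.6},{"turn":[0,0,0],"translation":[0,0,0],"hand":0},{"turn":[0,0,0],"translation":[0,0,0],"hand":0},{"turn":[0,0,0],"translation":[0,0,0],"hand":0},{"turn":[0,0,0],"translation":[0,0,0],"hand":0},{"turn":[0,0,0],"translation":[0,0,0],"hand":0}], "grip_force": 20}}

```text
time_s: 3.85
eef_pos: [575.5, 108.8, 249.5]
ee_rot: [0.002, 0.454, 0.891, 0.002]
force: [9.2, 5.2, -4.1]
grip_width: 0.153
grip_force: 22.3
```

Emit:
{"fn": "move_arm", "kwargs": {"moves": [{"turn":[0,0,0],"translation":[0,1,0],"hand":0},{"turn":[0,0,0.11],"translation":[11.5,0.6,0],"hand":0},{"turn":[0,0,0.11],"translation":[11.5,0.6,0],"hand":0},{"turn":[0,0,0.11],"translation":[11.5,0.6,0],"hand":0},{"turn":[0,0,0.11],"translation":[11.5,0.6,0],"hand":0},{"turn":[0,0,0.11],"translation":[11.5,0.6,0],"hand":0}]}}

```text
time_s: 4.35
eef_pos: [555.5, 162.1, 249.5]
ee_rot: [0.001, 0.681, 0.732, 0.001]
force: [5.1, -1.0, -2.0]
grip_width: 0.15
grip_force: 22.1
```

Emit:
{"fn": "move_arm", "kwargs": {"moves": [{"turn":[0,0,0.11],"translation":[11.5,0.6,0],"hand":0},{"turn":[0,0,0.11],"translation":[11.5,0.6,0],"hand":0},{"turn":[0,0,0.11],"translation":[11.5,0.6,0],"hand":0},{"turn":[0,0,0.11],"translation":[11.5,0.6,0],"hand":0},{"turn":[0,0,0.11],"translation":[11.5,0.6,0],"hand":0},{"turn":[0,0,0.11],"translation":[11.5,0.6,0],"hand":0}]}}

```text
time_s: 4.85
eef_pos: [572.0, 228.1, 249.5]
ee_rot: [0.0, 0.882, 0.472, 0.0]
force: [0.8, -3.3, -0.2]
grip_width: 0.151
grip_force: 22.3
```

Emit:
{"fn": "move_arm", "kwargs": {"moves": [{"turn":[0,0,0.11],"translation":[11.5,0.6,0],"hand":0},{"turn":[0,0,0.11],"translation":[11.5,0.6,0],"hand":0},{"turn":[0,0,0.11],"translation":[11.5,0.6,0],"hand":0}]}}

```text
time_s: 5.1
eef_pos: [595.3, 253.7, 249.4]
ee_rot: [-0.0, 0.947, 0.321, 0.0]
force: [-1.8, -1.3, 1.0]
grip_width: 0.153
grip_force: 22.3
```

Emit:
{"fn": "move_arm", "kwargs": {"moves": [{"turn":[0,0,0.11],"translation":[11.5,0.6,0],"hand":0},{"turn":[0,0,0.11],"translation":[11.5,0.6,0],"hand":0},{"turn":[0,0,0],"translation":[0,0,0],"hand":0},{"turn":[0,0,0],"translation":[0,0,0],"hand":0.6},{"turn":[0,0,0],"translation":[0,0,0],"hand":0.6},{"turn":[0,0,0],"translation":[0,0,0],"hand":0.6},{"turn":[0,0,0],"translation":[0,0,-15],"hand":0.8},{"turn":[0,0,0],"translation":[0,0,-20],"hand":1},{"turn":[0,0,0],"translation":[0,0,-20],"hand":1},{"turn":[0,0,0],"translation":[0,0,-20],"hand":1}]}}

```text
time_s: 5.93
eef_pos: [614.5, 264.5, 324.5]
ee_rot: [0.0, 0.976, 0.218, -0.0]
force: [0.1, -0.1, 0.1]
grip_width: 1.0
grip_force: 0.0
```

Run:
```python
from h import *
import pickle
for n in("scene","top"):
    c=capture(n);pickle.dump(c,open(n+"1.pkl","wb"))
    b=c["image"][110:280,140:340] if n=="top" else c["image"][170:350,200:400]
    if n=="top":cv2.imwrite("pics/top1.png",cv2.resize(b,None,fx=3.5,fy=3.5,interpolation=cv2.INTER_CUBIC))
    P=pts(c)
    def near(x,y,r,z0,z1): return (np.hypot(P[...,0]-x,P[...,1]-y)<r)&(P[...,2]>z0)&(P[...,2]<z1)&(c["z_map"]>0)
    # rest: fit slope plane from points in 25..95
    m=near(495,110,90,12,105);q=P[m]
    print(n,len(q),"rest rect",cv2.minAreaRect(q[:,:2].astype(np.float32)))
    rng=np.random.default_rng(0);best=0
    for _ in range(500):
        a=q[rng.choice(len(q),3,False)];nn=np.cross(a[1]-a[0],a[2]-a[0]);l=np.linalg.norm(nn)
        if l<200: continue
        nn/=l;nn*=np.sign(nn[2])
        if not .75<nn[2]<.95: continue
        i=np.abs((q-a[0])@nn)<2.5
        if i.sum()>best:best=i.sum();bi=i
    a=q[bi];ce=a.mean(0);nn=np.linalg.svd(a-ce,full_matrices=False)[2][2];nn*=np.sign(nn[2]);print("plane",best,ce.round(1),nn.round(3),"yaw up",np.degrees(np.arctan2(-nn[1],-nn[0])))
    u=-nn[:2]/np.linalg.norm(nn[:2]);v=np.array([-u[1],u[0]])
    e=(a[:,:2]-ce[:2])@u; f=(a[:,:2]-ce[:2])@v
    for lo in range(-70,90,10):
        k=(e>lo)&(e<lo+10)
        if k.sum()>3:print(lo,k.sum(),f[k].min().round(1),f[k].max().round(1),a[k,2].mean().round(1))
```

```text
scene 894 rest rect ((490.09210205078125, 124.65382385253906), (80.26231384277344, 106.53313446044922), 35.26815414428711)
plane 385 [490.5 124.2  53.7] [-0.32   0.396  0.861] yaw up -51.05349984091538
-50 7 -35.3 38.2 27.9
-40 34 -37.2 39.8 34.1
-30 54 -38.8 41.5 39.0
-20 56 -39.1 40.3 45.0
-10 50 -26.3 39.9 50.7
0 59 -40.1 38.6 56.7
10 36 -22.8 17.6 62.5
20 30 -19.3 16.2 68.7
30 39 -20.7 15.5 74.4
40 20 -18.2 14.4 80.6
top 1024 rest rect ((492.2288818359375, 118.32392120361328), (80.02449035644531, 111.96670532226562), 35.52743911743164)
plane 581 [489.6 122.5  53.3] [-0.289  0.411  0.864] yaw up -54.87772641903042
-50 16 -39.4 26.5 29.7
-40 68 -38.1 39.3 32.8
-30 70 -40.0 39.5 39.0
-20 70 -39.8 39.3 44.5
-10 76 -39.2 39.4 50.2
0 81 -39.5 39.7 56.4
10 60 -40.2 33.8 61.8
20 48 -38.2 36.8 67.4
30 43 -17.6 17.2 73.7
40 48 -17.6 17.7 79.6
```

View pics/top1.png

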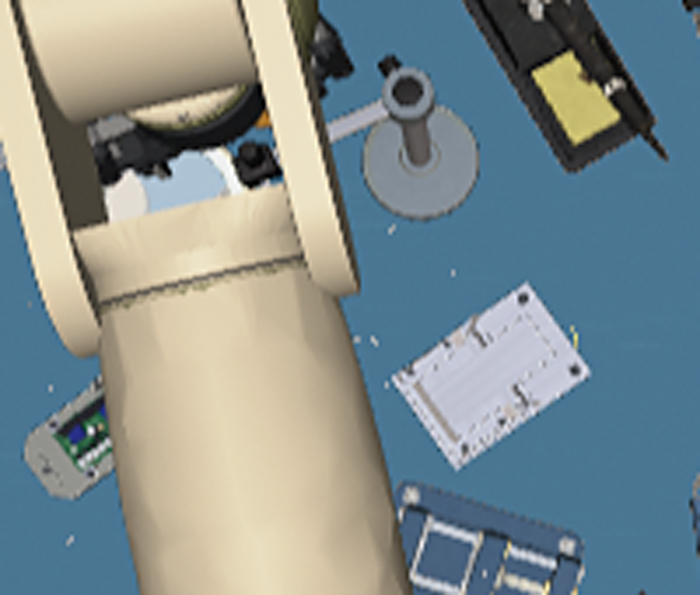

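The lens now points up-left over the bench, clear of the rest. The rest is fully visible with its stop end at crop (430,420), upper right foot corner at (590,375) and mouth tips near (478,330) and (522,395). Next I'll rectify it onto the slope plane to refine the axis and the stop.

Run:
```python
from h import *
import pickle
O=np.array([496.5,114,60.]);yaw=np.radians(-54.7)
h=np.array([np.cos(yaw),np.sin(yaw),0]);U=h*.866+np.array([0,0,.5]);V=np.array([-h[1],h[0],0])
tiles=[]
for n in("top1","scene1"):
    c=pickle.load(open(n+".pkl","rb"));im=c["image"];f=im.shape[0]/2/np.tan(np.radians(c["vertical_fov"])/2)
    K=np.array([[f,0,c["cx"]],[0,f,c["cy"]],[0,0,1]]);
    s=4.0 # px per mm ; image x = u+80, y = 50-v
    M=K@np.column_stack([np.array(c["R"])@U/s,np.array(c["R"])@(-V)/s,np.array(c["R"])@(O-80*U+48*V)+np.array(c["t"])])
    W=cv2.warpPerspective(im,np.linalg.inv(M),(640,384),flags=cv2.INTER_CUBIC)
    for g in range(0,160,20):cv2.line(W,(int(g*s),0),(int(g*s),8 if (g-80)%60 else 16),(0,0,255),1)
    for g in range(-40,41,10):cv2.line(W,(0,int((48-g)*s)),(8 if g else 16,int((48-g)*s)),(0,0,255),1)
    tiles.append(cv2.resize(W,None,fx=.78,fy=.78,interpolation=cv2.INTER_AREA))
    # foot outline
    m=((im.min(2)>165)).astype(np.uint8);k,l,st,ce=cv2.connectedComponentsWithStats(m)
    P=pts(c);d=np.hypot(P[...,0]-O[0],P[...,1]-O[1]);i=np.bincount(l[(d<30)&(l>0)]).argmax()
    vv,uu=np.where(l==i);q=np.array([ray(c,a,b,3)[:2] for a,b in zip(uu,vv)]).astype(np.float32);print(n,st[i],cv2.minAreaRect(q) )
cv2.imwrite("pics/rect.png",np.vstack(tiles))
```

```text
top1 [ 252  191   56   53 1353] ((495.6248779296875, 116.22178649902344), (87.14353942871094, 127.62086486816406), 35.2454948425293)
scene1 [288 222  29  33 641] ((526.3814697265625, 63.512718200683594), (81.63725280761719, 155.78179931640625), 33.33710861206055)
```

View pics/rect.png

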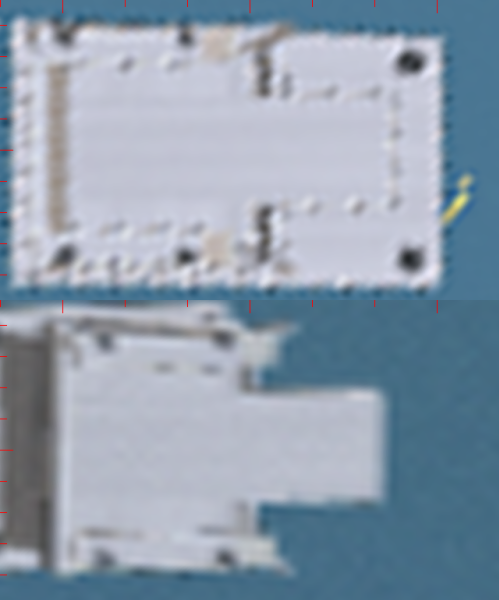

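The rectified views show the stop face's floor edge at u ≈ -58 to -60 mm, the spine centred within about 1 mm of the axis, and the mouth tips near u ≈ 12 mm. That gives the rest axis at yaw -54.7°. Next is a finer carrier measurement.

Run:
```python
from h import *
import pickle
for n in("top0","scene0"):
    c=pickle.load(open(n+".pkl","rb"));im=c["image"].astype(int);P=pts(c)
    d=np.hypot(P[...,0]-458,P[...,1]-408)
    m=((im[...,0]-im[...,2]<25)&(d<80)&(P[...,2]>3)).astype(np.uint8)
    m=cv2.morphologyEx(m,cv2.MORPH_CLOSE,np.ones((3,3)));k,l,st,ce=cv2.connectedComponentsWithStats(m);i=1+st[1:,4].argmax()
    mm=(l==i).astype(np.uint8)
    mo=cv2.morphologyEx(mm,cv2.MORPH_OPEN,np.ones((9,9)))
    for nm,x in(("full",mm),("noTab",mo)):
        vv,uu=np.where(x>0)
        q=np.array([ray(c,a,b,8)[:2] for a,b in zip(uu,vv)]).astype(np.float32);print(n,nm,len(q),cv2.minAreaRect(q))
        # profile along the axis
        r=cv2.minAreaRect(q);ang=np.radians(-52.);e=np.array([np.cos(ang),np.sin(ang)]);w=np.array([-e[1],e[0]]);s=(q-[458,408])@e;t=(q-[458,408])@w
        print([ (a,int(((s>=a)&(s<a+8)).sum()),t[(s>=a)&(s<a+8)].min().round(),t[(s>=a)&(s<a+8)].max().round()) for a in range(-72,80,8) if ((s>=a)&(s<a+8)).any()], s.min(),s.max())
```

```text
top0 full 1017 ((459.5296936035156, 408.967529296875), (62.96813201904297, 129.6077880859375), 37.825889587402344)
[(-72, 5, np.float64(-10.0), np.float64(17.0)), (-64, 52, np.float64(-23.0), np.float64(27.0)), (-56, 66, np.float64(-29.0), np.float64(30.0)), (-48, 70, np.float64(-29.0), np.float64(30.0)), (-40, 67, np.float64(-29.0), np.float64(30.0)), (-32, 58, np.float64(-29.0), np.float64(30.0)), (-24, 56, np.float64(-29.0), np.float64(28.0)), (-16, 68, np.float64(-30.0), np.float64(29.0)), (-8, 67, np.float64(-29.0), np.float64(30.0)), (0, 54, np.float64(-29.0), np.float64(30.0)), (8, 64, np.float64(-29.0), np.float64(33.0)), (16, 71, np.float64(-30.0), np.float64(32.0)), (24, 71, np.float64(-29.0), np.float64(33.0)), (32, 71, np.float64(-30.0), np.float64(32.0)), (40, 70, np.float64(-29.0), np.float64(33.0)), (48, 69, np.float64(-30.0), np.float64(32.0)), (56, 35, np.float64(-17.0), np.float64(33.0)), (64, 3, np.float64(-10.0), np.float64(11.0))] -64.64971491413067 64.98743674643532
top0 noTab 856 ((459.5296936035156, 408.967529296875), (62.96813201904297, 129.6077880859375), 37
[... 2117 characters left out ...]
(30.0)), (-48, 69, np.float64(-28.0), np.float64(30.0)), (-40, 64, np.float64(-28.0), np.float64(30.0)), (-32, 64, np.float64(-26.0), np.float64(30.0)), (-24, 30, np.float64(-27.0), np.float64(3.0)), (-16, 31, np.float64(-27.0), np.float64(0.0)), (-8, 32, np.float64(-27.0), np.float64(2.0)), (0, 33, np.float64(-28.0), np.float64(2.0)), (8, 29, np.float64(-28.0), np.float64(2.0)), (16, 31, np.float64(-26.0), np.float64(2.0)), (24, 56, np.float64(-27.0), np.float64(31.0)), (32, 60, np.float64(-27.0), np.float64(31.0)), (40, 54, np.float64(-27.0), np.float64(31.0)), (48, 53, np.float64(-28.0), np.float64(31.0)), (56, 9, np.float64(-10.0), np.float64(10.0))] -70.08862106466451 58.814092658833744
```

Emit:
{"fn": "move_arm", "kwargs": {"moves": [{"turn":[0,0,-0.12],"translation":[0,0,0],"hand":1},{"turn":[0,0,-0.12],"translation":[0,0,0],"hand":1},{"turn":[0,0,-0.12],"translation":[0,0,0],"hand":1},{"turn":[0,0,-0.12],"translation":[0,0,0],"hand":1},{"turn":[0,0,-0.12],"translation":[0,0,0],"hand":1},{"turn":[0,0,-0.12],"translation":[0,0,0],"hand":1},{"turn":[0,0,-0.12],"translation":[0,0,0],"hand":1},{"turn":[0,0,-0.12],"translation":[0,0,0],"hand":1}]}}

```text
time_s: 6.7
eef_pos: [614.6, 264.6, 322.4]
ee_rot: [-0.0, 0.763, 0.646, -0.001]
force: [-0.3, 0.4, 0.2]
grip_width: 1.001
grip_force: 0.0
```

Emit:
{"fn": "move_arm", "kwargs": {"moves": [{"turn":[0,0,-0.12],"translation":[0,0,0],"hand":1},{"turn":[0,0,-0.12],"translation":[0,0,0],"hand":1},{"turn":[0,0,-0.12],"translation":[0,0,0],"hand":1},{"turn":[0,0,-0.12],"translation":[0,0,0],"hand":1},{"turn":[0,0,-0.12],"translation":[0,0,0],"hand":1},{"turn":[0,0,-0.12],"translation":[0,0,0],"hand":1},{"turn":[0,0,-0.114],"translation":[0,0,0],"hand":1}]}}

```text
time_s: 7.28
eef_pos: [614.6, 264.6, 322.4]
ee_rot: [-0.0, 0.436, 0.9, -0.001]
force: [0.4, 0.2, -0.0]
grip_width: 1.0
grip_force: 0.0
```

Emit:
{"fn": "move_arm", "kwargs": {"moves": [{"turn":[0,0,0],"translation":[29.7,-5.5,0],"hand":1},{"turn":[0,0,0],"translation":[29.7,-5.5,0],"hand":1},{"turn":[0,0,0],"translation":[29.7,-5.5,0],"hand":1},{"turn":[0,0,0],"translation":[29.7,-5.5,0],"hand":1},{"turn":[0,0,0],"translation":[29.7,-5.5,20],"hand":1},{"turn":[0,0,0],"translation":[29.7,-5.5,30],"hand":1},{"turn":[0,0,0],"translation":[0,0,30],"hand":1},{"turn":[0,0,0],"translation":[0,0,30],"hand":1},{"turn":[0,0,0],"translation":[0,0,30],"hand":1},{"turn":[0,0,0],"translation":[0,0,30],"hand":1}]}}

```text
time_s: 8.12
eef_pos: [479.0, 384.5, 152.0]
ee_rot: [-0.0, 0.439, 0.899, -0.0]
force: [-0.3, 0.7, -0.1]
grip_width: 1.001
grip_force: 0.0
```

Run:
```python
from h import *
disp((478.8,384.5,24),orient(38))
c=capture("scene");cv2.imwrite("pics/g.png",cv2.resize(c["image"][210:370,160:360],None,fx=3.5,fy=3.5))
```

```text
pos [479.  384.5 152. ] turn [-0.001  0.    -0.001] shift now [ 1.00e-01 -0.00e+00  1.28e+02] after turn [ 1.00e-01 -1.00e-01  1.28e+02]
```

View pics/g.png

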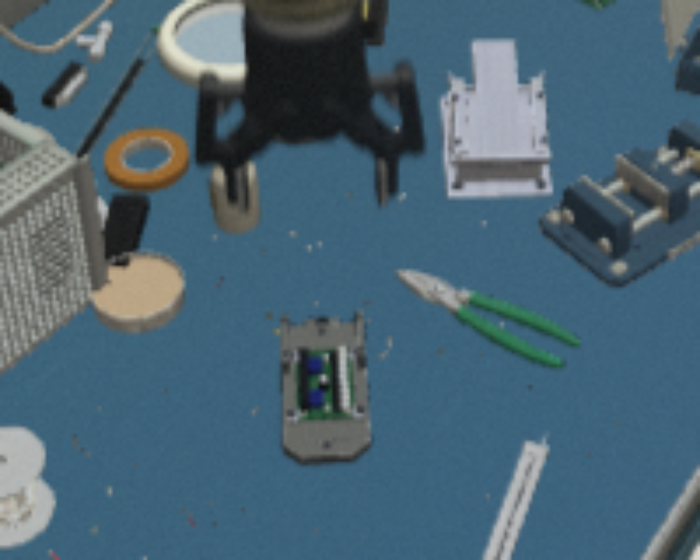

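The open hand stands behind and above the carrier, fingers either side of its tail (crop (235,190) and (385,180)), with the carrier at (325,390). Descending.

Emit:
{"fn": "move_arm", "kwargs": {"moves": [{"turn":[0,0,0],"translation":[0,0,30],"hand":1},{"turn":[0,0,0],"translation":[0,0,30],"hand":1},{"turn":[0,0,0],"translation":[0,0,30],"hand":1},{"turn":[0,0,0],"translation":[0,0,20],"hand":1},{"turn":[0,0,0],"translation":[0,0,16],"hand":1},{"turn":[0,0,0],"translation":[0,0,0],"hand":1}]}}

```text
time_s: 8.67
eef_pos: [478.2, 383.8, 25.1]
ee_rot: [-0.002, 0.439, 0.898, -0.002]
force: [-0.7, -0.4, -0.5]
grip_width: 0.998
grip_force: 0.0
```

Emit:
{"fn": "move_arm", "kwargs": {"moves": [{"turn":[0,0,0],"translation":[0,0,3],"hand":1},{"turn":[0,0,0],"translation":[0,0,3],"hand":1},{"turn":[0,0,0],"translation":[0,0,0],"hand":1}]}}

```text
time_s: 8.92
eef_pos: [480.2, 385.1, 22.8]
ee_rot: [0.0, 0.439, 0.898, 0.001]
force: [-0.3, 0.1, 0.0]
grip_width: 0.996
grip_force: 0.0
```

Emit:
{"fn": "move_arm", "kwargs": {"moves": [{"turn":[0,0,0],"translation":[0,0,0],"hand":1},{"turn":[0,0,0],"translation":[0,0,0],"hand":1}]}}

```text
time_s: 9.08
eef_pos: [480.2, 385.1, 22.8]
ee_rot: [0.0, 0.439, 0.898, 0.0]
force: [-0.1, -0.6, -0.2]
grip_width: 1.001
grip_force: 0.0
```

Emit:
{"fn": "move_arm", "kwargs": {"moves": [{"turn":[0,0,0],"translation":[0,0,0],"hand":0.5},{"turn":[0,0,0],"translation":[0,0,0],"hand":0.5},{"turn":[0,0,0],"translation":[0,0,0],"hand":0.5},{"turn":[0,0,0],"translation":[0,0,0],"hand":0.5},{"turn":[0,0,0],"translation":[0,0,0],"hand":0.5}], "grip_force": 50}}

```text
time_s: 9.5
eef_pos: [480.1, 385.1, 22.6]
ee_rot: [0.0, 0.439, 0.898, 0.0]
force: [-1.1, -0.3, 4.8]
grip_width: 0.688
grip_force: 54.4
```

Run:
```python
from h import *
s=sense();print(s["force"],s["grip_width"],s["grip_force"],s["eef_pos"])
c=capture("scene");cv2.imwrite("pics/g2.png",cv2.resize(c["image"][250:370,200:340],None,fx=4.5,fy=4.5,interpolation=cv2.INTER_CUBIC))
```

```text
[-1.09591096 -0.32290789  4.7764433 ] 0.6883795310099305 54.43069137632847 [480.05514829 385.0634709   22.59450943]
```

View pics/g2.png

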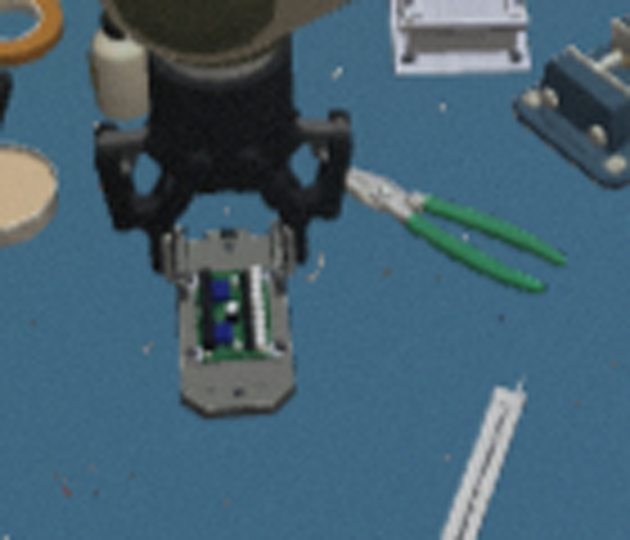

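Both pads clamp the bars (fingers at crop (165,250) and (297,240)), with the carrier square between them. Lifting and carrying it over.

Emit:
{"fn": "move_arm", "kwargs": {"moves": [{"turn":[0,0,0],"translation":[0,0,-10],"hand":0.5},{"turn":[0,0,0],"translation":[0,0,-20],"hand":0.5},{"turn":[0,0,0],"translation":[0,0,-25],"hand":0.5},{"turn":[0,0,0],"translation":[0,0,-25],"hand":0.5},{"turn":[0,0,0],"translation":[0,0,-25],"hand":0.5},{"turn":[0,0,0],"translation":[0,0,-25],"hand":0.5},{"turn":[0,0,0],"translation":[0,0,-25],"hand":0.5},{"turn":[0,0,0],"translation":[0,0,-20],"hand":0.5}], "grip_force": 70}}

```text
time_s: 10.22
eef_pos: [479.8, 385.0, 199.2]
ee_rot: [0.0, 0.439, 0.898, 0.001]
force: [-0.6, -0.2, -3.0]
grip_width: 0.685
grip_force: 76.9
```

Emit:
{"fn": "move_arm", "kwargs": {"moves": [{"turn":[0,0,0],"translation":[-15,-8,0],"hand":0.5},{"turn":[0,0,0],"translation":[-30,-15.6,0],"hand":0.5},{"turn":[0,0,0],"translation":[-30,-15.6,0],"hand":0.5},{"turn":[0,0,0],"translation":[-30,-15.6,0],"hand":0.5},{"turn":[0,0,0],"translation":[-30,-15.6,0],"hand":0.5},{"turn":[0,0,0],"translation":[-30,-15.6,0],"hand":0.5},{"turn":[0,0,0],"translation":[-30,-15.6,0],"hand":0.5},{"turn":[0,0,0],"translation":[-30,-15.6,0],"hand":0.5},{"turn":[0,0,0],"translation":[-30,-15.6,0],"hand":0.5},{"turn":[0,0,0],"translation":[-30,-15.6,0],"hand":0.5}]}}

```text
time_s: 11.05
eef_pos: [537.5, 67.3, 197.3]
ee_rot: [-0.0, 0.439, 0.898, 0.0]
force: [0.1, -0.5, -1.8]
grip_width: 0.683
grip_force: 76.8
```

```bash
python3 -c "
from h import *
s=sense();print(s['force'],s['grip_width'],s['joints'].round(2))
disp((542.7,51.5,200),orient(35.3,30))"
```

```text
[ 0.11470891 -0.51795319 -1.80996308] 0.6825301143324832 [-0.09  0.4   1.53  0.    1.22 -0.75]
pos [537.5  67.3 197.3] turn [ 0.012 -0.524  0.044] shift now [-15.7  -5.6  -2.7] after turn [-15.1  -4.9   5.6]
```

Emit:
{"fn": "move_arm", "kwargs": {"moves": [{"turn":[0,0,0],"translation":[-15.7,-5.6,-2.7],"hand":0.5},{"turn":[0.0024,-0.105,0.009],"translation":[0,0,0],"hand":0.5},{"turn":[0.0024,-0.105,0.009],"translation":[0,0,0],"hand":0.5},{"turn":[0.0024,-0.105,0.009],"translation":[0,0,0],"hand":0.5},{"turn":[0.0024,-0.105,0.009],"translation":[0,0,0],"hand":0.5},{"turn":[0.0024,-0.104,0.009],"translation":[0,0,0],"hand":0.5},{"turn":[0,0,0],"translation":[0,0,0],"hand":0.5}]}}

```text
time_s: 11.63
eef_pos: [541.3, 54.5, 198.7]
ee_rot: [0.231, 0.443, 0.858, -0.12]
force: [-0.3, 0.2, -2.3]
grip_width: 0.685
grip_force: 76.9
```

```bash
python3 -c "
from h import *
s=sense();print(s['force'],s['joints'].round(2))
disp((542.7,51.5,148.3),orient(35.3,30))"
```

```text
[-0.29128991  0.15149464 -2.25758982] [ 0.07  0.34  1.7  -0.58  0.91 -0.23]
pos [541.3  54.5 198.7] turn [-0.001  0.002  0.002] shift now [22.5 -0.5 45.2] after turn [22.4 -0.6 45.3]
```

Emit:
{"fn": "move_arm", "kwargs": {"moves": [{"turn":[0,0,0],"translation":[7.5,0,15],"hand":0.5},{"turn":[0,0,0],"translation":[7.5,0,15],"hand":0.5},{"turn":[0,0,0],"translation":[7.5,0,15],"hand":0.5},{"turn":[0,0,0],"translation":[0,0,0],"hand":0.5}]}}

```text
time_s: 11.97
eef_pos: [543.4, 50.0, 146.6]
ee_rot: [0.226, 0.445, 0.858, -0.12]
force: [-1.1, -0.9, -2.9]
grip_width: 0.683
grip_force: 76.8
```

Run:
```python
from h import *
import pickle
disp((542.7,51.5,148.3),orient(35.3,30))
c=capture("scene");im=c["image"];pickle.dump(c,open("scene2.pkl","wb"))
cv2.imwrite("pics/e.png",cv2.resize(im[170:270,250:350],None,fx=6,fy=6,interpolation=cv2.INTER_CUBIC))
P=pts(c);O=np.array([497.8,114.9,60.]);yaw=np.radians(-54.7)
h=np.array([np.cos(yaw),np.sin(yaw),0]);k=np.array([0,0,1]);U=h*.866+.5*k;V=np.array([-h[1],h[0],0]);N=-.5*h+.866*k
D=P-O;u,v,n=D@U,D@V,D@N
ok=(c["z_map"]>0)&(abs(u)<100)&(abs(v)<48)&(n>-12)&(n<45)
g=im.astype(int);br=g.mean(2)
for lo in range(-64,80,6):
    k_=ok&(u>=lo)&(u<lo+6)
    if k_.sum()<3: continue
    q=k_&(br>165);w=k_&(br<150)&(g[...,0]-g[...,2]<30)
    f=lambda m:(int(m.sum()),v[m].min().round(1),v[m].max().round(1),np.median(n[m]).round(1)) if m.sum() else None
    print(lo,"white",f(q),"grey",f(w))
```

```text
pos [543.4  50.  146.6] turn [-0.005 -0.005  0.   ] shift now [ 0.6  0.3 -2.3] after turn [ 0.5  0.3 -2.3]
-64 white (32, np.float64(-37.6), np.float64(37.9), np.float64(13.7)) grey (3, np.float64(3.0), np.float64(34.9), np.float64(9.3))
-58 white (38, np.float64(-34.6), np.float64(35.0), np.float64(1.6)) grey (8, np.float64(-37.8), np.float64(37.3), np.float64(15.5))
-52 white (44, np.float64(-35.4), np.float64(34.7), np.float64(1.0)) grey (6, np.float64(-39.3), np.float64(37.1), np.float64(2.2))
-46 white (52, np.float64(-35.6), np.float64(34.4), np.float64(2.0)) grey (4, np.float64(36.9), np.float64(39.5), np.float64(6.3))
-40 white (54, np.float64(-36.2), np.float64(34.2), np.float64(1.6)) grey (3, np.float64(36.9), np.float64(37.0), np.float64(13.5))
-34 white (49, np.float64(-36.4), np.float64(34.1), np.float64(1.8)) grey (2, np.float64(36.5), np.float64(36.7), np.float64(13.5))
-28 white (52, np.float64(-37.3), np.float64(38.8), np.float64(1.8)) grey (1, np.float64(36.7), np.float64(36.7), np.float64(17.8))
-22 white (48, np.float64(-37.4), np.float64(38.7), np.float64(1.7)) g
[... 1163 characters left out ...]
1), np.float64(35.8)) grey (49, np.float64(-29.5), np.float64(28.5), np.float64(28.4))
50 white (2, np.float64(-14.6), np.float64(-14.3), np.float64(34.1)) grey (29, np.float64(-29.5), np.float64(28.3), np.float64(28.7))
56 white None grey (33, np.float64(-27.3), np.float64(27.8), np.float64(28.3))
62 white (3, np.float64(-15.0), np.float64(-12.3), np.float64(32.8)) grey (33, np.float64(-27.9), np.float64(27.6), np.float64(26.9))
68 white (2, np.float64(-12.4), np.float64(-0.7), np.float64(36.9)) grey (29, np.float64(-27.7), np.float64(30.0), np.float64(27.1))
74 white (2, np.float64(-13.1), np.float64(-12.9), np.float64(31.5)) grey (38, np.float64(-28.0), np.float64(30.2), np.float64(27.3))
```

View pics/e.png

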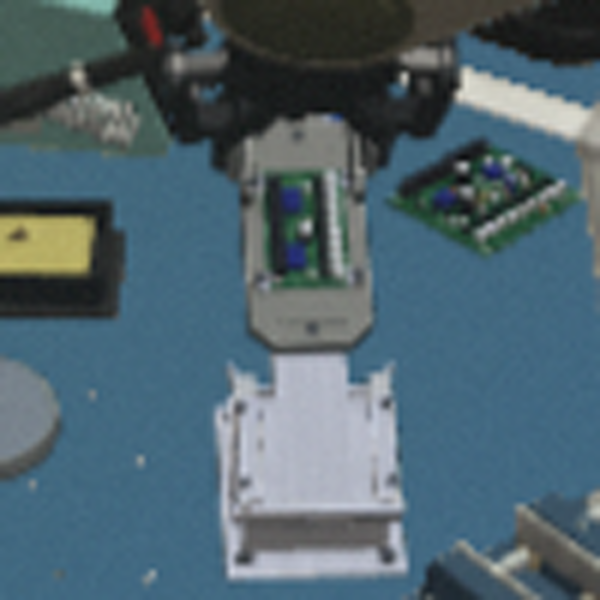

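The carrier (crop centre x ≈ 311) lines up with the spine (272–352) and the mouth (232–394), and its nose is just above the mouth. Next I lower it onto the spine.

Emit:
{"fn": "move_arm", "kwargs": {"moves": [{"turn":[-0.002,-0.003,0],"translation":[0,0,5],"hand":0.5},{"turn":[-0.002,-0.002,0],"translation":[0,0,5],"hand":0.5},{"turn":[0,0,0],"translation":[0,0,0],"hand":0.5}]}}

```text
time_s: 12.27
eef_pos: [547.8, 46.0, 140.7]
ee_rot: [0.233, 0.444, 0.857, -0.118]
force: [-0.6, 0.1, -3.0]
grip_width: 0.683
grip_force: 76.9
```

```bash
cat >> h.py <<'E'
def st(H=(509.5,98.4,97.8)):
    "rel to nominal home in slope axes: u up, v left, n off"
    s=sense();Q=orient(35.3,30);d=Q.inv().apply(np.array(s["eef_pos"])-np.array(H));f=Q.inv().apply(s["force"]);p,R=cur()
    print("u %.1f v %.1f n %.1f"%(-d[0],d[1],-d[2]),"F(x down,y,z into)",f.round(1),"turn",(R.inv()*Q).as_rotvec().round(3),"tq",s["wrist_torque"].round(2),"gw",round(s["grip_width"],3))
E
python3 -c "
from h import *
st()"
```

```text
u 77.6 v 1.0 n 4.7 F(x down,y,z into) [ 1.9 -0.5  2.4] turn [ 0.003  0.005 -0.002] tq [0.29 0.19 0.04] gw 0.683
```

Emit:
{"fn": "move_arm", "kwargs": {"moves": [{"turn":[0,0,0],"translation":[0,0,1],"hand":0.5},{"turn":[0,0,0],"translation":[0,0,0],"hand":0.5}]}}

```text
time_s: 12.43
eef_pos: [548.0, 46.0, 140.2]
ee_rot: [0.233, 0.444, 0.857, -0.118]
force: [0.6, 0.5, -1.9]
grip_width: 0.685
grip_force: 76.9
```

```bash
python3 -c "
from h import *
st()"
```

```text
u 77.5 v 1.2 n 4.2 F(x down,y,z into) [1.  0.8 1.7] turn [ 0.004  0.006 -0.001] tq [0.26 0.21 0.04] gw 0.685
```

Emit:
{"fn": "move_arm", "kwargs": {"moves": [{"turn":[0.002,0.003,0],"translation":[0,-1,1.5],"hand":0.5},{"turn":[0.002,0.003,0],"translation":[0,0,1],"hand":0.5},{"turn":[0,0,0],"translation":[0,0,0],"hand":0.5}]}}

```text
time_s: 12.68
eef_pos: [547.8, 44.4, 137.7]
ee_rot: [0.229, 0.444, 0.858, -0.119]
force: [-0.4, 0.3, -2.8]
grip_width: 0.681
grip_force: 76.9
```

```bash
python3 -c "
from h import *
st()"
```

```text
u 77.3 v 0.1 n 1.5 F(x down,y,z into) [ 1.8 -0.1  2.2] turn [-0.001 -0.001 -0.001] tq [ 0.33  0.24 -0.03] gw 0.681
```

Emit:
{"fn": "move_arm", "kwargs": {"moves": [{"turn":[0,0,0],"translation":[0,0,1],"hand":0.5},{"turn":[0,0,0],"translation":[0,0,0],"hand":0.5}]}}

```text
time_s: 12.85
eef_pos: [548.1, 44.1, 136.8]
ee_rot: [0.23, 0.444, 0.858, -0.119]
force: [0.0, 0.8, -3.2]
grip_width: 0.687
grip_force: 76.9
```

```bash
python3 -c "
from h import *
st()"
```

```text
u 77.2 v 0.1 n 0.4 F(x down,y,z into) [2.2 0.5 2.5] turn [-0.001 -0.001 -0.001] tq [0.34 0.25 0.04] gw 0.687
```

Emit:
{"fn": "move_arm", "kwargs": {"moves": [{"turn":[0,0,0],"translation":[0,0,1],"hand":0.5},{"turn":[0,0,0],"translation":[0,0,0],"hand":0.5}]}}

```text
time_s: 13.02
eef_pos: [548.4, 43.7, 136.1]
ee_rot: [0.23, 0.444, 0.858, -0.119]
force: [-0.6, 0.3, -0.4]
grip_width: 0.682
grip_force: 77.2
```

```bash
python3 -c "
from h import *
st()"
```

```text
u 77.3 v 0.2 n -0.4 F(x down,y,z into) [ 0.8 -0.3  0.1] turn [-0.    -0.    -0.001] tq [ 0.29  0.3  -0.04] gw 0.682
```

Emit:
{"fn": "move_arm", "kwargs": {"moves": [{"turn":[0,0,0],"translation":[0,0,1],"hand":0.5},{"turn":[0,0,0],"translation":[0,0,0],"hand":0.5}]}}

```text
time_s: 13.18
eef_pos: [548.8, 43.3, 135.5]
ee_rot: [0.23, 0.444, 0.858, -0.119]
force: [-2.9, 1.0, 3.1]
grip_width: 0.684
grip_force: 77.7
```

```bash
python3 -c "
from h import *
st()"
```

```text
u 77.4 v 0.2 n -1.2 F(x down,y,z into) [ 0.6 -1.8 -3.9] turn [-0.    -0.    -0.001] tq [ 0.34  0.58 -0.06] gw 0.684
```

Contact with the spine is at n ≈ -0.4, so the plane agrees with nominal. I'll ease off and slide down.

Emit:
{"fn": "move_arm", "kwargs": {"moves": [{"turn":[0,0,0],"translation":[2,0,-1.2],"hand":0.5},{"turn":[0,0,0],"translation":[4,0,0],"hand":0.5},{"turn":[0,0,0],"translation":[4,0,0],"hand":0.5},{"turn":[0,0,0],"translation":[4,0,0],"hand":0.5},{"turn":[0,0,0],"translation":[0,0,0],"hand":0.5}]}}

```text
time_s: 13.6
eef_pos: [540.7, 54.4, 128.5]
ee_rot: [0.229, 0.444, 0.858, -0.119]
force: [-1.6, 1.7, -1.9]
grip_width: 0.687
grip_force: 77.1
```

```bash
python3 -c "
from h import *
st()"
```

```text
u 62.1 v 0.0 n -0.4 F(x down,y,z into) [ 3.  -0.3  0.5] turn [-0.001 -0.001 -0.   ] tq [0.54 0.36 0.02] gw 0.687
```

Emit:
{"fn": "move_arm", "kwargs": {"moves": [{"turn":[0,0,0],"translation":[3,0,0],"hand":0.5},{"turn":[0,0,0],"translation":[3,0,0],"hand":0.5},{"turn":[0,0,0],"translation":[3,0,0],"hand":0.5},{"turn":[0,0,0],"translation":[0,0,0],"hand":0.5}]}}

```text
time_s: 13.93
eef_pos: [536.4, 60.5, 124.3]
ee_rot: [0.229, 0.444, 0.858, -0.119]
force: [-0.7, 1.9, -0.9]
grip_width: 0.682
grip_force: 77.1
```

```bash
python3 -c "
from h import *
st()"
```

```text
u 53.6 v 0.1 n -0.3 F(x down,y,z into) [ 2.2  0.6 -0.2] turn [-0.001 -0.001 -0.001] tq [ 0.54  0.33 -0.02] gw 0.682
```

Sliding freely; continuing.

Emit:
{"fn": "move_arm", "kwargs": {"moves": [{"turn":[0,0,0],"translation":[4,0,0],"hand":0.5},{"turn":[0,0,0],"translation":[4,0,0],"hand":0.5},{"turn":[0,0,0],"translation":[4,0,0],"hand":0.5},{"turn":[0,0,0],"translation":[0,0,0],"hand":0.5}]}}

```text
time_s: 14.27
eef_pos: [530.3, 69.1, 118.2]
ee_rot: [0.229, 0.444, 0.858, -0.119]
force: [-0.8, 1.9, -0.8]
grip_width: 0.682
grip_force: 77.3
```

```bash
python3 -c "
from h import *
st()"
```

```text
u 41.3 v 0.0 n -0.3 F(x down,y,z into) [ 2.1  0.4 -0.3] turn [-0.001 -0.001 -0.   ] tq [0.54 0.39 0.01] gw 0.682
```

Emit:
{"fn": "move_arm", "kwargs": {"moves": [{"turn":[0,0,0],"translation":[4,0,0],"hand":0.5},{"turn":[0,0,0],"translation":[4,0,0],"hand":0.5},{"turn":[0,0,0],"translation":[4,0,0],"hand":0.5},{"turn":[0,0,0],"translation":[4,0,0],"hand":0.5},{"turn":[0,0,0],"translation":[0,0,0],"hand":0.5}]}}

```text
time_s: 14.68
eef_pos: [522.4, 80.5, 110.3]
ee_rot: [0.229, 0.444, 0.858, -0.119]
force: [-1.1, 3.3, -0.4]
grip_width: 0.686
grip_force: 77.3
```

```bash
python3 -c "
from h import *
st()"
```

```text
u 25.3 v 0.1 n -0.2 F(x down,y,z into) [ 3.1  1.  -1.4] turn [-0.    -0.001 -0.001] tq [0.68 0.36 0.03] gw 0.686
```

Emit:
{"fn": "move_arm", "kwargs": {"moves": [{"turn":[0,0,0],"translation":[4,0,0],"hand":0.5},{"turn":[0,0,0],"translation":[4,0,0],"hand":0.5},{"turn":[0,0,0],"translation":[4,0,0],"hand":0.5},{"turn":[0,0,0],"translation":[4,0,0],"hand":0.5},{"turn":[0,0,0],"translation":[0,0,0],"hand":0.5}]}}

```text
time_s: 15.1
eef_pos: [514.4, 91.8, 102.3]
ee_rot: [0.229, 0.444, 0.858, -0.119]
force: [-2.1, 3.8, 2.0]
grip_width: 0.684
grip_force: 77.4
```

```bash
python3 -c "
from h import *
st()"
```

```text
u 9.4 v 0.1 n -0.2 F(x down,y,z into) [ 2.7  0.5 -3.9] turn [-0.    -0.001 -0.001] tq [ 0.6   0.38 -0.03] gw 0.684
```

Emit:
{"fn": "move_arm", "kwargs": {"moves": [{"turn":[0,0,0],"translation":[2,0,0],"hand":0.5},{"turn":[0,0,0],"translation":[2,0,0],"hand":0.5},{"turn":[0,0,0],"translation":[0,0,0],"hand":0.5}]}}

```text
time_s: 15.35
eef_pos: [512.7, 94.2, 100.7]
ee_rot: [0.23, 0.444, 0.858, -0.119]
force: [-0.6, 2.3, 2.3]
grip_width: 0.684
grip_force: 77.5
```

```bash
python3 -c "
from h import *
st()"
```

```text
u 6.0 v 0.2 n -0.2 F(x down,y,z into) [ 0.8  0.8 -3.1] turn [-0.    -0.001 -0.001] tq [0.21 0.17 0.03] gw 0.684
```

Emit:
{"fn": "move_arm", "kwargs": {"moves": [{"turn":[0,0,0],"translation":[2,0,0],"hand":0.5},{"turn":[0,0,0],"translation":[0,0,0],"hand":0.5}]}}

```text
time_s: 15.52
eef_pos: [511.8, 95.5, 99.7]
ee_rot: [0.23, 0.444, 0.858, -0.119]
force: [-0.6, 1.9, 3.1]
grip_width: 0.682
grip_force: 77.5
```

```bash
python3 -c "
from h import *
st()"
```

```text
u 4.1 v 0.2 n -0.2 F(x down,y,z into) [ 0.1  0.6 -3.7] turn [-0.    -0.    -0.001] tq [ 0.16  0.17 -0.01] gw 0.682
```

Emit:
{"fn": "move_arm", "kwargs": {"moves": [{"turn":[0,0,0],"translation":[2,0,0],"hand":0.5},{"turn":[0,0,0],"translation":[0,0,0],"hand":0.5}]}}

```text
time_s: 15.68
eef_pos: [510.8, 97.0, 98.7]
ee_rot: [0.23, 0.444, 0.858, -0.119]
force: [-0.3, 1.1, 3.7]
grip_width: 0.685
grip_force: 77.6
```

```bash
python3 -c "
from h import *
st()"
```

```text
u 2.1 v 0.2 n -0.2 F(x down,y,z into) [-0.9  0.4 -3.8] turn [-0.    -0.    -0.001] tq [ 0.03  0.11 -0.03] gw 0.685
```

Emit:
{"fn": "move_arm", "kwargs": {"moves": [{"turn":[0,0,0],"translation":[2,0,0],"hand":0.5},{"turn":[0,0,0],"translation":[0,0,0],"hand":0.5}]}}

```text
time_s: 15.85
eef_pos: [510.7, 97.3, 98.6]
ee_rot: [0.231, 0.444, 0.857, -0.12]
force: [4.4, -9.0, 5.6]
grip_width: 0.682
grip_force: 77.2
```

```bash
python3 -c "
from h import *
st()"
```

```text
u 1.8 v 0.3 n -0.1 F(x down,y,z into) [-11.4  -1.6   0.1] turn [-0.001  0.002 -0.001] tq [-1.45 -0.56 -0.12] gw 0.682
```

Emit:
{"fn": "move_arm", "kwargs": {"moves": [{"turn":[0,0,0],"translation":[2,0,0],"hand":0.5},{"turn":[0,0,0],"translation":[0,0,0],"hand":0.5}]}}

```text
time_s: 16.02
eef_pos: [510.6, 97.6, 98.8]
ee_rot: [0.232, 0.444, 0.857, -0.12]
force: [4.8, -17.0, 11.6]
grip_width: 0.683
grip_force: 77.5
```

```bash
python3 -c "
from h import *
st()"
```

```text
u 1.6 v 0.4 n 0.3 F(x down,y,z into) [-20.2  -5.9  -1.8] turn [-0.001  0.005 -0.001] tq [-2.95 -1.07 -0.23] gw 0.683
```

Firm stop at u ≈ 1.7 mm with 20 N, so it is home. Relaxing, releasing and backing straight off.

Emit:
{"fn": "move_arm", "kwargs": {"moves": [{"turn":[0,0,0],"translation":[-2,0,0],"hand":0.5},{"turn":[0,0,0],"translation":[0,0,0],"hand":0.75},{"turn":[0,0,0],"translation":[0,0,0],"hand":0.85},{"turn":[0,0,0],"translation":[0,0,0],"hand":1},{"turn":[0,0,0],"translation":[0,0,0],"hand":1},{"turn":[0,0,0],"translation":[0,0,0],"hand":1},{"turn":[0,0,0],"translation":[0,0,-10],"hand":1},{"turn":[0,0,0],"translation":[0,0,-20],"hand":1},{"turn":[0,0,0],"translation":[0,0,-25],"hand":1},{"turn":[0,0,0],"translation":[0,0,-25],"hand":1}]}}

```text
time_s: 16.85
eef_pos: [486.0, 131.5, 168.1]
ee_rot: [0.229, 0.444, 0.858, -0.119]
force: [1.1, 0.4, 0.2]
grip_width: 0.996
grip_force: 0.0
```

Emit:
{"fn": "move_arm", "kwargs": {"moves": [{"turn":[0,0,0],"translation":[0,0,-25],"hand":1},{"turn":[0,0,0],"translation":[0,0,-25],"hand":1},{"turn":[0,0,0],"translation":[0,0,-25],"hand":1},{"turn":[0,0,0],"translation":[0,0,-25],"hand":1},{"turn":[0,0,0],"translation":[0,0,-25],"hand":1},{"turn":[0,0,0],"translation":[0,0,-25],"hand":1}]}}

```text
time_s: 17.35
eef_pos: [442.4, 192.9, 298.6]
ee_rot: [0.229, 0.444, 0.858, -0.118]
force: [0.6, 0.0, -1.2]
grip_width: 1.0
grip_force: 0.0
```

Run:
```python
from h import *
st()
for cam in("scene","top"):
    c=capture(cam);im=c["image"];P=pts(c)
    O=np.array([497.8,114.9,60.]);yaw=np.radians(-54.7)
    h=np.array([np.cos(yaw),np.sin(yaw),0]);k=np.array([0,0,1]);U=h*.866+.5*k;V=np.array([-h[1],h[0],0]);N=-.5*h+.866*k
    D=P-O;u,v,n=D@U,D@V,D@N;g=im.astype(int)
    w=(c["z_map"]>0)&(abs(u)<90)&(abs(v)<34)&(n>-4)&(n<40)&(g.mean(2)<165)&(abs(g[...,0]-g[...,2])<25)
    if w.sum()>20:
        print(cam,w.sum(),"u",np.percentile(u[w],[1,3,50,97,99]).round(1),"v",np.percentile(v[w],[1,99]).round(1))
        for lo in range(-66,78,12):
            m=w&(u>=lo)&(u<lo+12)
            if m.sum()>2:print(lo,m.sum(),v[m].min().round(1),v[m].max().round(1),np.median(n[m]).round(1))
disp((614.5,264.5,324.5),orient(-64.8))
```

```text
u 0.1 v -0.1 n 231.8 F(x down,y,z into) [0.3 0.5 1.2] turn [ 0.    -0.001 -0.001] tq [ 0.18  0.18 -0.05] gw 1.0
scene 848 u [-66.7 -66.2  -5.3  57.8  65.6] v [-30.7  32.2]
-66 73 -32.2 32.4 11.3
-54 86 -32.7 32.1 11.3
-42 80 -27.5 25.7 11.4
-30 77 -25.6 33.4 15.2
-18 72 -31.6 33.4 14.4
-6 74 -32.1 30.0 16.7
6 74 -28.3 29.7 14.6
18 70 -28.0 29.5 18.6
30 82 -28.5 31.3 12.3
42 79 -26.4 31.1 11.5
54 40 -26.9 30.7 9.6
66 8 -8.6 12.0 4.3
top 860 u [-56.6 -54.1  18.5  65.9  70.3] v [-29.4  29.8]
-66 27 -26.4 33.9 9.3
-54 83 -34.0 32.5 9.2
-42 65 -26.4 24.1 10.0
-30 55 -27.1 24.6 14.3
-18 52 -27.0 33.2 13.6
-6 84 -31.4 33.2 13.8
6 58 -31.0 33.8 14.0
18 78 -30.4 28.7 15.8
30 110 -30.3 28.7 10.7
42 106 -29.6 28.7 10.2
54 117 -29.2 29.8 9.1
66 25 -11.6 11.6 5.8
pos [443.3 193.8 300.8] turn [0.461 0.376 1.702] shift now [-47.2 180.7   1.3] after turn [185.    9.  -23.7]
```

The carrier lies flat in the rest: plate top is about 10 mm off the slope along its length, and nose and tail are in place. Next I return to the knob.

Emit:
{"fn": "move_arm", "kwargs": {"moves": [{"turn":[0.0288,0.0235,0.1064],"translation":[0,0,0],"hand":0.6},{"turn":[0.0288,0.0235,0.1064],"translation":[0,0,0],"hand":0.6},{"turn":[0.0288,0.0235,0.1064],"translation":[0,0,0],"hand":0.6},{"turn":[0.0288,0.0235,0.1064],"translation":[0,0,0],"hand":0.6},{"turn":[0.0288,0.0235,0.1064],"translation":[0,0,0],"hand":0.6},{"turn":[0.0288,0.0235,0.1064],"translation":[0,0,0],"hand":0.6},{"turn":[0.0288,0.0235,0.1064],"translation":[0,0,0],"hand":0.6},{"turn":[0.0288,0.0235,0.1064],"translation":[0,0,0],"hand":0.6}]}}

```text
time_s: 18.12
eef_pos: [443.2, 192.1, 296.5]
ee_rot: [0.127, 0.791, 0.595, -0.068]
force: [-0.1, 0.3, 0.5]
grip_width: 0.602
grip_force: 0.0
```

Emit:
{"fn": "move_arm", "kwargs": {"moves": [{"turn":[0.0288,0.0235,0.1064],"translation":[0,0,0],"hand":0.6},{"turn":[0.0288,0.0235,0.1064],"translation":[0,0,0],"hand":0.6},{"turn":[0.0288,0.0235,0.1064],"translation":[0,0,0],"hand":0.6},{"turn":[0.0288,0.0235,0.1064],"translation":[0,0,0],"hand":0.6},{"turn":[0.0288,0.0235,0.1064],"translation":[0,0,0],"hand":0.6},{"turn":[0.0288,0.0235,0.1064],"translation":[0,0,0],"hand":0.6},{"turn":[0.0288,0.0235,0.1064],"translation":[0,0,0],"hand":0.6},{"turn":[0.0288,0.0235,0.1064],"translation":[0,0,0],"hand":0.6}]}}

```text
time_s: 18.78
eef_pos: [443.3, 192.0, 296.5]
ee_rot: [0.0, 0.977, 0.214, -0.003]
force: [-0.1, -0.4, -0.2]
grip_width: 0.6
grip_force: 0.0
```

Run:
```python
from h import *
disp((614.5,264.5,324.5),orient(-64.8))
c=capture("top");P=pts(c)
m=(np.hypot(P[...,0]-614,P[...,1]-264)<35)&(P[...,2]>245)&(P[...,2]<266);q=P[m];print("knob",len(q),q.mean(0) if len(q) else 0)
```

```text
pos [443.3 192.  296.5] turn [-0.001  0.006 -0.008] shift now [185.7   5.8 -29.1] after turn [185.8   7.3 -28. ]
knob 39 [614.79705477 264.89885941 256.5482901 ]
```

Emit:
{"fn": "move_arm", "kwargs": {"moves": [{"turn":[0,0.006,-0.008],"translation":[0,0,-29],"hand":0.6},{"turn":[0,0,0],"translation":[31,1.2,0],"hand":0.6},{"turn":[0,0,0],"translation":[31,1.2,0],"hand":0.6},{"turn":[0,0,0],"translation":[31,1.2,0],"hand":0.6},{"turn":[0,0,0],"translation":[31,1.2,0],"hand":0.6},{"turn":[0,0,0],"translation":[31,1.2,0],"hand":0.6},{"turn":[0,0,0],"translation":[31,1.2,0],"hand":0.6},{"turn":[0,0,0],"translation":[0,0,0],"hand":0.6}]}}

```text
time_s: 19.5
eef_pos: [617.9, 266.9, 321.3]
ee_rot: [0.001, 0.975, 0.222, -0.002]
force: [-0.7, -0.0, -1.1]
grip_width: 0.602
grip_force: 0.0
```

```bash
python3 -c "
from h import *
disp((615,265,249),orient(-64.8))"
```

```text
pos [617.9 266.9 321.3] turn [0.    0.005 0.008] shift now [-3.1  0.5 72.3] after turn [-3.5  0.5 72.3]
```

Emit:
{"fn": "move_arm", "kwargs": {"moves": [{"turn":[0,0.005,0.008],"translation":[-3.3,0.5,12],"hand":0.6},{"turn":[0,0,0],"translation":[0,0,20],"hand":0.6},{"turn":[0,0,0],"translation":[0,0,20],"hand":0.6},{"turn":[0,0,0],"translation":[0,0,20],"hand":0.6},{"turn":[0,0,0],"translation":[0,0,0],"hand":0},{"turn":[0,0,0],"translation":[0,0,0],"hand":0},{"turn":[0,0,0],"translation":[0,0,0],"hand":0},{"turn":[0,0,0],"translation":[0,0,0],"hand":0},{"turn":[0,0,0],"translation":[0,0,0],"hand":0}], "grip_force": 20}}

```text
time_s: 20.25
eef_pos: [612.2, 264.5, 255.5]
ee_rot: [-0.0, 0.976, 0.217, 0.003]
force: [-2.4, 1.6, 4.9]
grip_width: 0.152
grip_force: 20.5
```

Emit:
{"fn": "move_arm", "kwargs": {"moves": [{"turn":[0,0,-0.11],"translation":[-11.5,0.6,0],"hand":0},{"turn":[0,0,-0.11],"translation":[-11.5,0.6,0],"hand":0},{"turn":[0,0,-0.11],"translation":[-11.5,0.6,0],"hand":0},{"turn":[0,0,-0.11],"translation":[-11.5,0.6,0],"hand":0},{"turn":[0,0,-0.11],"translation":[-11.5,0.6,0],"hand":0},{"turn":[0,0,-0.11],"translation":[-11.5,0.6,0],"hand":0}]}}

```text
time_s: 20.75
eef_pos: [564.8, 215.6, 255.6]
ee_rot: [0.003, 0.852, 0.524, 0.005]
force: [12.5, -4.9, -0.6]
grip_width: 0.154
grip_force: 21.0
```

Emit:
{"fn": "move_arm", "kwargs": {"moves": [{"turn":[0,0,-0.11],"translation":[-11.5,0.6,0],"hand":0},{"turn":[0,0,-0.11],"translation":[-11.5,0.6,0],"hand":0},{"turn":[0,0,-0.11],"translation":[-11.5,0.6,0],"hand":0},{"turn":[0,0,-0.11],"translation":[-11.5,0.6,0],"hand":0},{"turn":[0,0,-0.11],"translation":[-11.5,0.6,0],"hand":0},{"turn":[0,0,0],"translation":[0,0,0],"hand":0}]}}

```text
time_s: 21.25
eef_pos: [555.5, 159.0, 255.6]
ee_rot: [0.006, 0.678, 0.735, 0.006]
force: [18.4, 0.4, -1.9]
grip_width: 0.153
grip_force: 21.4
```

```bash
python3 -c "
from h import *
p,R=cur();print(p,np.degrees(np.arctan2(p[1]-171,p[0]-660))%360,np.hypot(p[1]-171,p[0]-660))"
```

```text
[555.45064399 158.95586194 255.61914572] 186.57153398933005 105.24081481450294
```

Emit:
{"fn": "move_arm", "kwargs": {"moves": [{"turn":[0,0,-0.096],"translation":[-10,1.5,0],"hand":0},{"turn":[0,0,-0.096],"translation":[-10,1.5,0],"hand":0},{"turn":[0,0,0],"translation":[0,0,0],"hand":0},{"turn":[0,0,0],"translation":[0,0,0],"hand":0.3},{"turn":[0,0,0],"translation":[0,0,0],"hand":0.6},{"turn":[0,0,0],"translation":[0,0,0],"hand":0.6},{"turn":[0,0,0],"translation":[0,0,0],"hand":0.6},{"turn":[0,0,0],"translation":[0,0,-10],"hand":0.6},{"turn":[0,0,0],"translation":[0,0,-30],"hand":0.6},{"turn":[0,0,0],"translation":[0,0,-30],"hand":0.6}]}}

```text
time_s: 22.08
eef_pos: [556.4, 141.8, 324.4]
ee_rot: [0.001, 0.606, 0.795, 0.001]
force: [0.3, -0.1, 0.6]
grip_width: 0.595
grip_force: 0.0
```

Emit:
{"fn": "move_arm", "kwargs": {"moves": [{"turn":[0,0,0],"translation":[0,0,-30],"hand":0.6},{"turn":[0,0,0],"translation":[0,-35,-10],"hand":0.6},{"turn":[0,0,0],"translation":[0,-35,0],"hand":0.6},{"turn":[0,0,0],"translation":[0,-35,0],"hand":0.6},{"turn":[0,0,0],"translation":[0,-35,0],"hand":0.6},{"turn":[0,0,0],"translation":[0,-35,0],"hand":0.6},{"turn":[0,0,0],"translation":[0,-35,0],"hand":0.6},{"turn":[0,0,0],"translation":[0,0,0],"hand":0.6}]}}

```text
time_s: 22.75
eef_pos: [350.1, 85.7, 364.0]
ee_rot: [0.003, 0.606, 0.795, 0.002]
force: [0.4, -0.8, 0.6]
grip_width: 0.599
grip_force: 0.0
```

Run:
```python
from h import *
p,R=cur();print(p)
c=capture("top");P=pts(c)
cv2.imwrite("pics/f.png",cv2.resize(c["image"][100:300,130:370],None,fx=3,fy=3,interpolation=cv2.INTER_CUBIC))
for nm,x,y,r,a,b in (("knob",560,140,30,250,266),("ring",498,119,62,207,217)):
    m=(np.hypot(P[...,0]-x,P[...,1]-y)<r)&(P[...,2]>a)&(P[...,2]<b);q=P[m].astype(np.float32)
    if len(q):print(nm,len(q),q.mean(0),cv2.minAreaRect(q[:,:2]))
```

```text
[350.12108255  85.69395561 363.96145572]Traceback (most recent call last):
  File "<stdin>", line 7, in <module>
cv2.error: OpenCV(4.12.0) /io/opencv/modules/imgproc/src/convhull.cpp:143: error: (-215:Assertion failed) total >= 0 && (depth == CV_32F || depth == CV_32S) in function 'convexHull'
```

View pics/f.png

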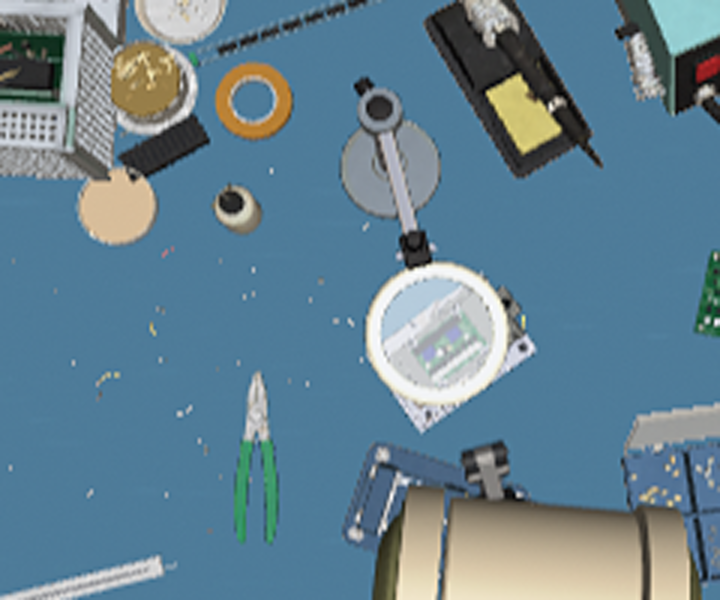

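The lens ring (crop centre (438,333)) covers the carrier and board, which are visible through the glass. The arm is well away at the bottom. Checking its position numerically.

Run:
```python
from h import *
c=capture("top");P=pts(c)
print("px ring centre",ray(c,130+438/3,100+333/3,212).round(1))
for nm,x,y,r,a,b in (("hub",660,171,30,226,236),("knob",560,140,30,250,266),("ring",498,119,65,208,217)):
    m=(np.hypot(P[...,0]-x,P[...,1]-y)<r)&(P[...,2]>a)&(P[...,2]<b);q=P[m]
    print(nm,len(q),q.mean(0).round(1) if len(q) else "", q.min(0).round(1),q.max(0).round(1))
s=sense();print(s["force"],s["time_s"])
```

```text
px ring centre [495.2 126.5 212. ]
hub 96 [659.  171.1 229.8] [644.5 157.2 226.1] [674.5 185.9 234. ]
knob 34 [557.6 144.4 258.7] [551.9 139.  251.3] [564.  149.9 262.8]
ring 818 [494.4 128.5 211.8] [442.3  75.4 208. ] [560.5 179.8 216.9]
[0.6020321  0.03741504 0.01620993] 22.85
```

```bash
python3 -c "
from rig import finish_job
print(finish_job())"
```

```text
the job is handed in; nothing more can be done
None
```

The carrier is home against the stop and let go of, the lens is swung back over it (centre about 10 mm from the target point by my measurement, within the 25 mm limit), and the job was handed in at about 23 s; the hand-in call returned no verdict.

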